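Fetch the spare bulb from behind the tall things on the wardrobe shelf

TASK

The clear round light bulb in the brown card sleeve is wanted for the lamp. Move the two tall things that stand directly in front of it, on the robot's side, out of the caddy and stand them upright on the lid of the closed grey storage box; then bring the bulb, in its sleeve, to the empty half of the yellow tray and stand it there upright without dropping it. Then put the tall things back upright, each in the very compartment it came from, so that the caddy is as it was but for the bulb; leave the other bulb where it is and knock nothing over.

Things in the scene. Friction and masses are not known exactly. Their poses are not given: they have to be found in the camera images.
- caddy: Fixed teal shelf caddy, 128 (x, ahead) x 202 mm (y), walls 30 high, 4 thick, floor 4 mm. Origin: centre of underside; yaw within 0.2 rad. Front row (robot side): three 62 x 62 mm compartments at x -29, y -66, 0, 66 mm, one tall thing in each. Back row: two, 54 (x) x 62 mm, at x 33, y -33, 33 mm, a bulb in each, about 70 mm from the two tall things in front. Corner slots: batteries, 54 high.
- box: Closed grey plastic storage box with a darker flat lid and a dark snap latch on each short end, fixed; 300 mm (its x) by 190 mm (its y), top of the lid 110 mm above its origin. Origin: centre of its underside; yaw within 0.2 rad. It stands to the left or to the right of the caddy.
- tray: Shallow yellow plastic tray, fixed; 158 mm (its x) by 138 mm (its y), walls 28 mm high and 4 mm thick, floor 4 mm. A wall along y divides it: the half nearer the robot (-x) is empty, 78 x 130 mm clear, centred at x -36, y 0 mm; the far half holds a red screwdriver and two fuses, up to 26 mm high. Origin: centre of its underside; yaw within 0.3 rad. On the other side of the caddy from the box.
- clear_bulb: Wanted: clear glass round bulb in an open brown card sleeve with windows, one rigid piece of 50 g. Sleeve 48 x 48 mm, 62 mm high; glass dome 44 mm across, up to 78 mm. Stands in the left or right back compartment, turned as the caddy within 0.05 rad. Origin: centre of the sleeve's underside, x and y square to its faces, z up. Take it by the sleeve's upper half, above the caddy walls.
- candle_bulb: The other bulb, to be left alone: a white pointed candle bulb in a blue sleeve 48 x 48 mm and 62 mm high, tip at 98 mm; it stands upright in the other back compartment. Origin: centre of the sleeve's underside, z up.
- torch: Small aluminium torch standing on its head in a front compartment: 130 mm high, head 36 mm in diameter (bottom 30 mm), round body 28 mm in diameter from 45 mm up; about 140 g. Origin: centre of its underside, z up.
- spray_can: Slim shoe-care spray can standing in a front compartment: green with a yellow band and a black cap, 140 mm high; can 44 mm in diameter up to 94 mm, cap 40 mm in diameter from 100 mm to the top; about 160 g. Origin: centre of its underside, z up.
- lint_roller: Lint roller standing on the end of its roll in a front compartment: white paper roll 42 mm in diameter, 75 mm high, with a red handle upright above it, 26 mm in diameter between 105 and 135 mm, top at 145 mm; about 120 g. Origin: centre of its underside, z up.
Mind the look-alikes: they are no part of the job. Several things look just like the caddy: the one meant starts nearest to the robot's base.

How it is judged:
On the way, in this order (a step that is already met when the one before it is completed fails the run):
1. the two tall things in front of the clear bulb stand upright on the lid of the storage box, any other tall thing is still in its compartment, and the clear bulb has not yet been moved (((x of torch in the frame of box between -0.14 and 0.14 m and y of torch in the frame of box between -0.085 and 0.085 m and z of torch in the frame of box between 0.1 and 0.12 m and angle between torch's own z axis and vertical below 0.15 rad and linear speed of torch below 0.05 m/s) or ((distance of torch from where it was at the start of the episode below 0.03 m and z of torch in the frame of caddy between -0.004 and 0.014 m and angle between torch's own z axis and vertical below 0.15 rad) and horizontal distance between torch and clear_bulb above 0.093 m)) and ((x of spray_can in the frame of box between -0.14 and 0.14 m and y of spray_can in the frame of box between -0.085 and 0.085 m and z of spray_can in the frame of box between 0.1 and 0.12 m and angle between spray_can's own z axis and vertical below 0.15 rad and linear speed of spray_can below 0.05 m/s) or ((distance of spray_can from where it was at the start of the episode below 0.03 m and z of spray_can in the frame of caddy between -0.004 and 0.014 m and angle between spray_can's own z axis and vertical below 0.15 rad) and horizontal distance between spray_can and clear_bulb above 0.093 m)) and ((x of lint_roller in the frame of box between -0.14 and 0.14 m and y of lint_roller in the frame of box between -0.085 and 0.085 m and z of lint_roller in the frame of box between 0.1 and 0.12 m and angle between lint_roller's own z axis and vertical below 0.15 rad and linear speed of lint_roller below 0.05 m/s) or ((distance of lint_roller from where it was at the start of the episode below 0.03 m and z of lint_roller in the frame of caddy between -0.004 and 0.014 m and angle between lint_roller's own z axis and vertical below 0.15 rad) and horizontal distance between lint_roller and clear_bulb above 0.093 m)) and distance of clear_bulb from where it was at the start of the episode below 0.02 m), for 0.2 s.
2. the clear bulb stands upright in the empty half of the tray (x of clear_bulb in the frame of tray between -0.06 and -0.012 m and y of clear_bulb in the frame of tray between -0.045 and 0.045 m and z of clear_bulb in the frame of tray between -0.002 and 0.012 m and angle between clear_bulb's own z axis and vertical below 0.15 rad and linear speed of clear_bulb below 0.05 m/s), for 0.2 s.
At the end, for the whole second after the job is handed in: Clear bulb upright (0.15 rad) on the floor of the tray's empty half; torch, can and roller upright on the caddy's floor, each in the compartment it started in (within 30 mm of its start); candle bulb within 20 mm of its start; all released and at rest (under 30 mm/s) (x of clear_bulb in the frame of tray between -0.06 and -0.012 m and y of clear_bulb in the frame of tray between -0.045 and 0.045 m and z of clear_bulb in the frame of tray between -0.002 and 0.012 m and angle between each of clear_bulb, torch, spray_can, lint_roller's own z axis and vertical below 0.15 rad and distance of each of torch, spray_can, lint_roller from where it was at the start of the episode below 0.03 m and z of torch in the frame of caddy between -0.004 and 0.014 m and z of spray_can in the frame of caddy between -0.004 and 0.014 m and z of lint_roller in the frame of caddy between -0.004 and 0.014 m and distance of candle_bulb from where it was at the start of the episode below 0.02 m and linear speed of each of torch, spray_can, lint_roller, clear_bulb below 0.03 m/s); the robot touches nothing.
It fails at once if the candle bulb is moved more than 20 mm or tipped (distance of candle_bulb from where it was at the start of the episode above 0.02 m or angle between candle_bulb's own z axis and vertical above 0.3 rad).
It fails at once if the clear bulb is dropped (falls out of the grip faster than 0.7 m/s, about 25 mm of free fall) (linear speed of clear_bulb above 0.7 m/s and contact force between the fingers and clear_bulb below 0.05 N).
It fails at once if the torch, the can, the roller or the clear bulb is knocked over (tipped more than 1 rad) (angle between any of torch, spray_can, lint_roller, clear_bulb's own z axis and vertical above 1 rad).
It also fails if it takes over 106 s, if anything falls off the work surface, if the arm or the gripper's body presses on something with over 40 N, if the wrist force passes 120 N, or if a joint passes its speed limit or range.

ROBOT

A 7-joint arm with a two-finger parallel gripper is mounted at the origin on the work surface. World frame = base frame: x ahead of the robot, y to its left, z up, the work surface at z = 0. Lengths are in m, angles in rad, forces in N, time in s.
With the tool pointing down it reaches from about 0.4 to 0.85 m from the base axis. Payload 4.5 kg.
Tool frame: the origin (TCP) lies midway between the tips of the shut fingers; the grasp point (between the pads) lies 19 mm behind it (grasp_offset is the distance from the TCP to the grasp point, in m); z points along the fingers, y is the line along which they close (so a half turn about z gives the same grasp; the last joint's range is limited). The gripper opens to 85 mm and grips with 20 to 120 N. Pads are 22 mm wide; open, the fingers measure 114 mm over their backs; the gripper's body (76 mm by 85 mm) begins 54 mm behind the grasp point. The pads swing forward as they close: fully open they stand 13 mm farther back than shut.
Start: joints at [1.204, 0.689, -0.195, 1.565, 0.157, 0.902, -0.215], TCP at [0.244, -0.575, 0.199] pointing down, gripper open.
Joint ranges: [-3.01, 3.01], [-0.46, 2.08], [-1.47, 1.51], [0.13, 2.56], [-1, 4.14], [0.04, 2.09], [-2.66, 2.66]. Speed limits (rad/s): [2.57, 2.57, 3.14, 3.14, 3.14, 3.14, 3.14].

INTERFACE

Orientations are given as a unit quaternion [x, y, z, w].
In Python, from workcell import * gives the robot as it stands.
- The arm moves only by the tool carry_out, never from a script. Its argument "commands" is a list of rows, each an object of numbers: "dx", "dy", "dz": the shift along the tool's x, y, z in m; "spin": the turn about the tool's z in degrees. A call has 1 to 20 rows; each row shifts and turns the commanded pose from where the row before left it, along the tool's axes as they then stand; what a row does not reach is not made up. A row lasts 1/8 s, in which the tool goes at most 62.5 mm and 10.7 degrees, less where a joint would pass 70% of its speed; a pose out of reach is approached as far as the arm can. A call with a gripper value outside its range is refused whole. "jaw" is the closure, from 0 (fully open) to 1 (shut), set as the call begins (left out, the last holds). The fingers move at their own pace and stop on an object; "force" is the grip in N (left out, the last holds). Time passes only in rows, so rows that do not move let the fingers close. It gives the time, the measured TCP pose, the force, the opening and the grip force at its end, in the units of the state.
- get_obs(): the state, without advancing time (a new reading comes with each control period).
- read_camera(name): name is "side" or "top"; returns a dict with "color" (384x512x3 uint8, red, green, blue), "K" (3x3 intrinsics, pixels), "k1" (the pictures are not rectified: a ray, as slopes to the right and down, at radius r is drawn at 1 + k1 r^2 times it, then the intrinsics apply), "eye" and "rotation" of the camera in the world. Camera axes: x right, y up, looking along -z (the intrinsics and any distortion apply to the point x, -y, -z); pixel columns grow to the right and rows downward; lengths in m; the calibration is good to about 2 mm. A picture is of the moment at which its call begins. There is no depth.
- close_job(): hands the job in; it is judged then, once.
The state is a dict: "clock": time; "joint_positions": joint angles; "joint_velocities": joint speeds; "tau": joint torques, N m; "tool_pos": TCP position; "tool_rot": TCP orientation; "wrist_force": force on the tool from outside, world axes, zero at the start; "torque": the same for the moment, N m; "gripper_width": finger opening in m; "finger_force": force on a finger pad.
Only numpy, scipy, OpenCV 4.12 (cv2) and the standard library are available. Lean on these libraries where they do the work, as an engineer would, in place of code of your own. Each camera call takes 0.05 s, during which the arm holds its last target. There are 200 camera calls.

## Working session

There is one attempt and no reset: what is moved stays moved. The work goes in short steps, Python scripts to look and compute and a tool call to move; the robot and the scene stay as the last step left them, time stands still between calls to the robot, and variables do not carry over. Pictures are saved under pics/ and viewed, at most 14 in all, crops included, and the job is handed in when it is done.

Besides the shell and the picture viewer there is one more tool, called after ">>>" as name(argument=value, ...) on one line, values as JSON. carry_out: Moves the arm, as the interface text tells. Its arguments: {"type":"object","properties":{"commands":{"type":"array"},"jaw":{"type":"number"},"force":{"type":"number"}},"required":["commands"]}

```bash
mkdir -p pics; cat > h.py <<'E'
from workcell import *
import numpy as np, cv2
def ray(c,u,v):
    K=c["K"];d=np.array([[0.,0]]);x=(u-K[0][2])/K[0][0];y=(v-K[1][2])/K[1][1]
    p=cv2.undistortPoints(np.array([[[u,v]]],float),np.array(K,float),np.array([c["k1"],0,0,0],float))[0,0]
    return np.array(c["eye"]),np.array(c["rotation"])@np.array([p[0],-p[1],-1.])
def onz(c,u,v,z):
    e,d=ray(c,u,v); return e+d*(z-e[2])/d[2]
def proj(c,P):
    q=np.array(c["rotation"]).T@(np.array(P)-np.array(c["eye"]))
    x,y=q[0]/-q[2],-q[1]/-q[2];s=1+c["k1"]*(x*x+y*y);K=c["K"]
    return K[0][0]*x*s+K[0][2],K[1][1]*y*s+K[1][2]
E
python3 - <<'E'
from h import *
for n in("top","side"):
    c=read_camera(n);np.save(n+".npy",c,allow_pickle=True)
    cv2.imwrite(f"pics/{n}0.png",cv2.resize(c["color"][:,:,::-1],(800,600),interpolation=cv2.INTER_CUBIC));print(n,c["eye"],np.round(c["rotation"],3).tolist(),c["K"],c["k1"])
o=get_obs();print(o)
E
```

```text
top [ 0.33988151 -0.13502072  1.21989186] [-0.057, 0.049, 0.711, -0.699] [[370.09680547   0.         254.79554734]
 [  0.         370.09680547 188.52698988]
 [  0.           0.           1.        ]] -0.08480716748481332
side [ 1.48186548 -0.89843612  0.84032178] [0.427, 0.204, 0.362, 0.803] [[494.04602705   0.         254.21043254]
 [  0.         494.04602705 188.30917862]
 [  0.           0.           1.        ]] -0.10593168707478672
{'clock': 0.1, 'joint_positions': array([ 1.20381459,  0.68992101, -0.19450415,  1.56621743,  0.15726697,
        0.90254049, -0.21510135]), 'joint_velocities': array([-0.00039656, -0.00012659, -0.00034829, -0.00241148, -0.00028702,
        0.00032629,  0.00046544]), 'tau': array([-3.70576076e-03, -5.40602231e+01, -1.27149347e+00, -1.58986276e+01,
        9.39651596e-03,  4.41008902e-03,  3.71039698e-05]), 'tool_pos': array([ 0.2435394 , -0.57490212,  0.19865688]), 'tool_rot': array([ 9.79984573e-01,  1.99071631e-01, -2.23343114e-04, -8.20096041e-04]), 'wrist_force': array([-0.32916629,  0.35660894, -0.23567692]), 'torque': array([-0.01983164,  0.05596888, -0.04806313]), 'finger_force': 0.0, 'gripper_width': 0.08528105206613452}
```

```bash
sed -i 's/np.array(c\["rotation"\])/R.from_quat(c["rotation"]).as_matrix()/; 2a from scipy.spatial.transform import Rotation as R' h.py; sed -i '/d=np.array(\[\[0/s/.*/    K=c["K"]/' h.py; cat h.py | head -8
```

```text
from workcell import *
import numpy as np, cv2
from scipy.spatial.transform import Rotation as R
def ray(c,u,v):
    K=c["K"]
    p=cv2.undistortPoints(np.array([[[u,v]]],float),np.array(K,float),np.array([c["k1"],0,0,0],float))[0,0]
    return np.array(c["eye"]),R.from_quat(c["rotation"]).as_matrix()@np.array([p[0],-p[1],-1.])
def onz(c,u,v,z):
```

View pics/top0.png

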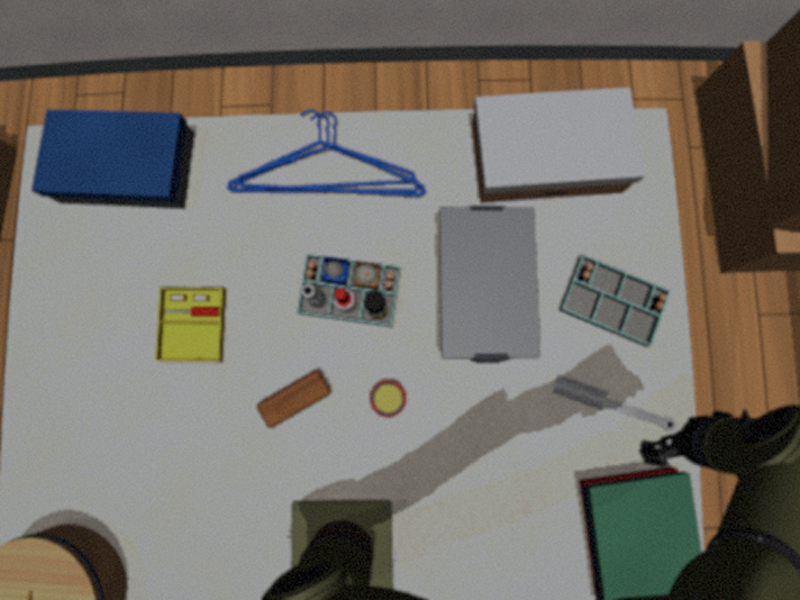

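View pics/side0.png

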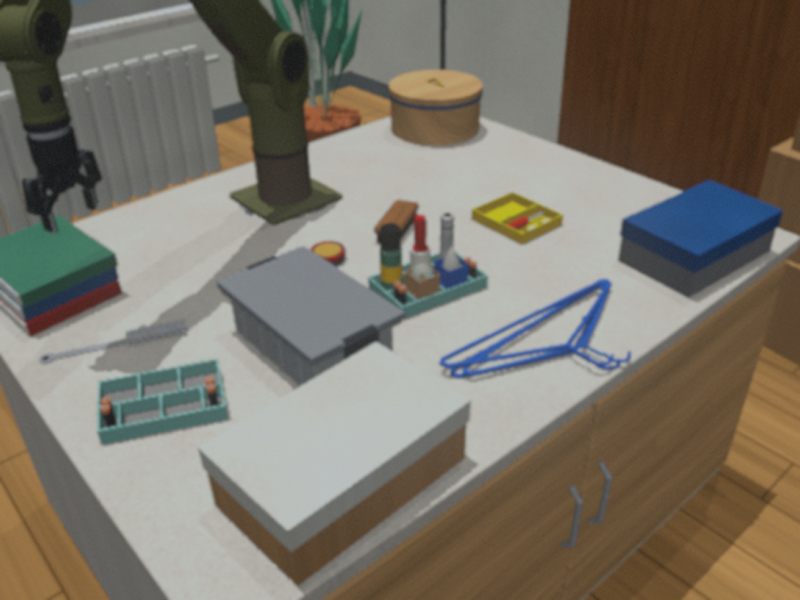

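The top view shows the caddy with the things at about (350,290). The empty teal look-alike is at (613,300). Bulb candidates are the brown-sleeved clear one at (367,272) and the blue-sleeved one at (335,270). The roller (344,298) and the can (375,303) stand in front of the brown one. The box is at (488,283), with the white box at (555,140) as its look-alike. The tray is at (190,325).

```bash
python3 - <<'E'
from h import *
c=np.load("top.npy",allow_pickle=True).item();s=np.load("side.npy",allow_pickle=True).item()
a=cv2.resize(c["color"][155:215,185:262,::-1],(770,600),interpolation=cv2.INTER_CUBIC)[:,:,:]
b=cv2.resize(s["color"][130:205,225:320,::-1],(760,600),interpolation=cv2.INTER_CUBIC)
cv2.imwrite("pics/crop.png",cv2.resize(np.hstack([cv2.resize(a,(400,312)),cv2.resize(b,(400,316))[:312]]),(800,312)))
hsv=cv2.cvtColor(c["color"],cv2.COLOR_RGB2HSV)
def rect(m,z,x0,x1,y0,y1,name):
    k=np.zeros_like(m);k[y0:y1,x0:x1]=m[y0:y1,x0:x1];k=cv2.morphologyEx(k,cv2.MORPH_OPEN,np.ones((2,2),np.uint8))
    v,u=np.nonzero(k);P=np.array([onz(c,p,q,z)[:2] for p,q in zip(u,v)],np.float32)
    r=cv2.minAreaRect(P);print(name,len(u),"c",np.round(r[0],4),"size",np.round(r[1],4),"ang",round(r[2],1))
rect(cv2.inRange(hsv,(75,40,50),(100,255,255)),.03,185,262,155,215,"caddy")
rect(cv2.inRange(hsv,(22,120,80),(34,255,255)),.028,95,150,178,238,"tray")
lab=c["color"].astype(int); 
print("lid px",c["color"][180,312],c["color"][100,250], c["color"][220,312])
g=((lab.max(2)<150)&(lab.max(2)>90)).astype(np.uint8)*255
rect(g,.11,278,348,125,235,"box")
E
```

```text
caddy 199 c [ 0.5297 -0.021 ] size [0.1931 0.1246] ang 80.4
tray 1534 c [0.4656 0.3124] size [0.1348 0.1523] ang 89.4
lid px [118 119 124] [155 158 157] [121 123 125]
box 6461 c [ 0.5353 -0.3002] size [0.2055 0.3344] ang 88.5
```

View pics/crop.png

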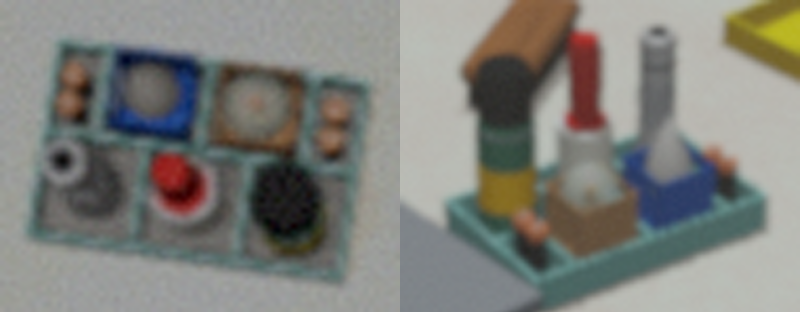

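The crop confirms it: the clear dome in the brown sleeve is in the right back compartment (crop 260,105). The red-handled roller (175,185) and the black-capped can (285,200) are in front of it.

```bash
cat >> h.py <<'E'
def mv(tx,ty,tz,yaw=None):
    """tool-frame moves from the present pose; yaw = world angle of tool y (deg)"""
    o=get_obs();M=R.from_quat(o["tool_rot"]).as_matrix();d=M.T@(np.array([tx,ty,tz])-o["tool_pos"])
    a=np.degrees(np.arctan2(M[1,1],M[0,1]));sp=None if yaw is None else -((yaw-a+90)%180-90)
    print("d",np.round(d*1000,1),"yaw",round(a,2),"spin",sp and round(sp,1),"pos",np.round(o["tool_pos"],4))
def blob(c,m,x0,x1,y0,y1):
    k=np.zeros_like(m);k[y0:y1,x0:x1]=m[y0:y1,x0:x1]
    n,l,st,ce=cv2.connectedComponentsWithStats(k);i=1+np.argmax(st[1:,4]);return ce[i],st[i]
E
python3 - <<'E'
from h import *
c=np.load("top.npy",allow_pickle=True).item();s=np.load("side.npy",allow_pickle=True).item()
def tri(p,q):
    e1,d1=ray(c,*p);e2,d2=ray(s,*q);A=np.c_[d1,-d2];t=np.linalg.lstsq(A,e2-e1,rcond=None)[0]
    return np.round((e1+t[0]*d1+e2+t[1]*d2)/2,4)
for n in ("top","side"):
    k={"top":c,"side":s}[n];h=cv2.cvtColor(k["color"],cv2.COLOR_RGB2HSV)
    w={"top":(185,262,155,215),"side":(225,320,130,205)}[n]
    red=cv2.inRange(h,(0,150,60),(8,255,255))|cv2.inRange(h,(170,120,60),(180,255,255))
    blk=cv2.inRange(h,(0,0,0),(180,255,62))
    for nm,m in(("red",red),("black",blk)): 
        ce,st=blob(k,m,*w);print(n,nm,np.round(ce,1),st)
        if n=="top":print(onz(k,*ce,.146))
# top of circle in top view: crop pixel /400*77+185, /312*60+155
for nm,u,v,z in(("handle top",175,170,.149),("cap top",285,198,.144),("roll rim",183,188,.079),("torch tail",66,162,.134),("dome",258,105,.07),("blue",152,90,.08)):
    print(nm,onz(c,185+u*77/400,155+v*60/312,z))
o=get_obs();mv(.49,-.081,.26,-9.6)
E
```

```text
top red [218.6 189.4] [214 185  10  10  71]
[ 0.50250672 -0.01717568  0.146     ]
top black [239.9 193.8] [233 184  14  20 196]
[ 0.48847702 -0.07974551  0.146     ]
side red [268.1 148. ] [265 138   7  22  86]
side black [250.  151.1] [242 140  22  21 204]
handle top [ 0.50717914 -0.01788212  0.149     ]
cap top [ 0.49076473 -0.07963564  0.144     ]
roll rim [ 0.5070898  -0.01501856  0.079     ]
torch tail [0.515368   0.04654525 0.134     ]
dome [ 0.55856994 -0.0599947   0.07      ]
blue [0.56718469 0.00353103 0.08      ]
d [ 419.6 -358.7  -60.8] yaw -67.03 spin -57.4 pos [ 0.2435 -0.5749  0.1987]
```

>>> carry_out(commands=[{"dz":-0.06},{"dx":0.035,"dy":-0.03},{"dx":0.035,"dy":-0.03},{"dx":0.035,"dy":-0.03},{"dx":0.035,"dy":-0.03},{"dx":0.035,"dy":-0.03},{"dx":0.035,"dy":-0.03},{"dx":0.035,"dy":-0.03},{"dx":0.035,"dy":-0.03},{"dx":0.035,"dy":-0.03},{"dx":0.035,"dy":-0.03},{"dx":0.035,"dy":-0.03},{"dx":0.035,"dy":-0.029},{"spin":-10},{"spin":-10},{"spin":-10},{"spin":-10},{"spin":-10},{"spin":-7.4},{}], jaw=0, force=35)

```text
$.commands[0]: bad value
```

```bash
python3 -c "
from h import *
mv(.490,-.080,.105,-9.6);print(get_obs()['joint_positions'].round(2))"
```

```text
d [ 420.  -359.4   94.2] yaw -67.03 spin -57.4 pos [ 0.2435 -0.5749  0.1987]
[ 1.2   0.69 -0.19  1.57  0.16  0.9  -0.22]
```

>>> carry_out(commands=[{"dx":0,"dy":0,"dz":-0.03,"spin":0},{"dx":0,"dy":0,"dz":-0.03,"spin":0}], jaw=0, force=35)

```text
clock: 0.35
tool_pos: [0.2436, -0.5749, 0.2593]
tool_rot: [0.98, 0.199, -0.0, -0.001]
wrist_force: [-0.4, 0.3, 0.1]
gripper_width: 0.0852
finger_force: 0.0
```

>>> carry_out(commands=[{"dx":0.035,"dy":-0.03,"dz":0,"spin":0},{"dx":0.035,"dy":-0.03,"dz":0,"spin":0},{"dx":0.035,"dy":-0.03,"dz":0,"spin":0},{"dx":0.035,"dy":-0.03,"dz":0,"spin":0},{"dx":0.035,"dy":-0.03,"dz":0,"spin":0},{"dx":0.035,"dy":-0.03,"dz":0,"spin":0},{"dx":0.035,"dy":-0.03,"dz":0,"spin":0},{"dx":0.035,"dy":-0.03,"dz":0,"spin":0},{"dx":0.035,"dy":-0.03,"dz":0,"spin":0},{"dx":0.035,"dy":-0.03,"dz":0,"spin":0},{"dx":0.035,"dy":-0.03,"dz":0,"spin":0},{"dx":0.035,"dy":-0.029,"dz":0,"spin":0},{"dx":0,"dy":0,"dz":0,"spin":-10},{"dx":0,"dy":0,"dz":0,"spin":-10},{"dx":0,"dy":0,"dz":0,"spin":-10},{"dx":0,"dy":0,"dz":0,"spin":-10},{"dx":0,"dy":0,"dz":0,"spin":-10},{"dx":0,"dy":0,"dz":0,"spin":-7.4},{"dx":0,"dy":0,"dz":0,"spin":0}])

```text
clock: 2.72
tool_pos: [0.4902, -0.0812, 0.259]
tool_rot: [0.764, 0.645, -0.0, -0.0]
wrist_force: [-0.5, -0.5, 0.3]
gripper_width: 0.0854
finger_force: 0.0
```

```bash
python3 -c "
from h import *
mv(.490,-.080,.105,-9.6);print(get_obs()['joint_positions'].round(2))"
```

```text
d [  1.1  -0.2 154. ] yaw -9.72 spin -0.1 pos [ 0.4902 -0.0812  0.259 ]
[ 0.42  0.48 -0.52  1.85  0.3   0.89 -0.42]
```

>>> carry_out(commands=[{"dx":0.001,"dy":0,"dz":0.035,"spin":0},{"dx":0,"dy":0,"dz":0.035,"spin":0},{"dx":0,"dy":0,"dz":0.035,"spin":0},{"dx":0,"dy":0,"dz":0.03,"spin":0},{"dx":0,"dy":0,"dz":0.019,"spin":0},{"dx":0,"dy":0,"dz":0,"spin":0}])

```text
clock: 3.48
tool_pos: [0.4896, -0.0801, 0.1043]
tool_rot: [0.765, 0.645, -0.001, -0.001]
wrist_force: [-0.3, -0.5, 0.2]
gripper_width: 0.0852
finger_force: 0.0
```

>>> carry_out(commands=[{"dx":0,"dy":0,"dz":0,"spin":0},{"dx":0,"dy":0,"dz":0,"spin":0},{"dx":0,"dy":0,"dz":0,"spin":0},{"dx":0,"dy":0,"dz":0,"spin":0},{"dx":0,"dy":0,"dz":0,"spin":0},{"dx":0,"dy":0,"dz":0,"spin":0},{"dx":0,"dy":0,"dz":0,"spin":0},{"dx":0,"dy":0,"dz":0,"spin":0}], jaw=1, force=35)

```text
clock: 4.47
tool_pos: [0.4918, -0.0801, 0.1066]
tool_rot: [0.764, 0.645, 0.001, 0.001]
wrist_force: [0.6, -1.4, 6.1]
gripper_width: 0.0362
finger_force: 34.3
```

>>> carry_out(commands=[{"dx":0,"dy":0,"dz":-0.01,"spin":0},{"dx":0,"dy":0,"dz":-0.02,"spin":0},{"dx":0,"dy":0,"dz":-0.03,"spin":0},{"dx":0,"dy":0,"dz":-0.03,"spin":0},{"dx":0,"dy":0,"dz":-0.03,"spin":0},{"dx":0,"dy":0,"dz":-0.025,"spin":0},{"dx":0,"dy":0,"dz":-0.01,"spin":0},{"dx":0,"dy":0,"dz":0,"spin":0}])

```text
clock: 5.48
tool_pos: [0.4906, -0.0802, 0.2607]
tool_rot: [0.764, 0.645, 0.0, 0.0]
wrist_force: [-0.3, 0.9, -1.4]
gripper_width: 0.036
finger_force: 35.2
```

```bash
python3 -c "
from h import *
s=read_camera('side');c=read_camera('top')
a=cv2.resize(s['color'][70:205,180:330,::-1],(600,540),interpolation=cv2.INTER_CUBIC)
cv2.imwrite('pics/lift1.png',a)
g=c['color'].astype(int)
# lid edges along row 180 and column 312
print([int(g[180,u].max()) for u in range(272,352)]);print([int(g[v,312].max()) for v in range(122,236)])
mv(.5,-.345,.260,-9.6)"
```

```text
[173, 169, 172, 173, 174, 172, 167, 142, 114, 96, 105, 123, 125, 125, 125, 124, 128, 130, 124, 131, 128, 126, 124, 126, 126, 131, 127, 129, 128, 124, 130, 129, 133, 134, 135, 134, 136, 139, 135, 133, 136, 137, 136, 136, 137, 132, 133, 133, 136, 135, 136, 135, 137, 136, 132, 134, 132, 133, 131, 139, 134, 131, 134, 137, 128, 128, 134, 131, 134, 134, 133, 135, 148, 165, 172, 174, 171, 176, 169, 179]
[74, 69, 59, 56, 64, 65, 72, 114, 142, 122, 82, 67, 83, 115, 127, 131, 127, 129, 134, 125, 130, 135, 130, 131, 129, 132, 132, 129, 133, 126, 129, 132, 132, 132, 126, 135, 134, 131, 131, 130, 132, 134, 134, 136, 132, 134, 133, 131, 136, 134, 136, 136, 138, 133, 132, 137, 137, 136, 136, 136, 136, 135, 134, 136, 138, 139, 140, 139, 137, 142, 137, 138, 139, 139, 139, 138, 136, 136, 136, 134, 131, 131, 127, 130, 127, 129, 125, 130, 129, 132, 131, 130, 128, 132, 129, 131, 129, 134, 130, 134, 132, 134, 133, 120, 93, 72, 63, 59, 52, 79, 128, 159, 170, 172]
d [-259.4   54.3   -0.5] yaw -9.64 spin -0.0 pos [ 0.4898 -0.0802  0.2595]
```

View pics/lift1.png

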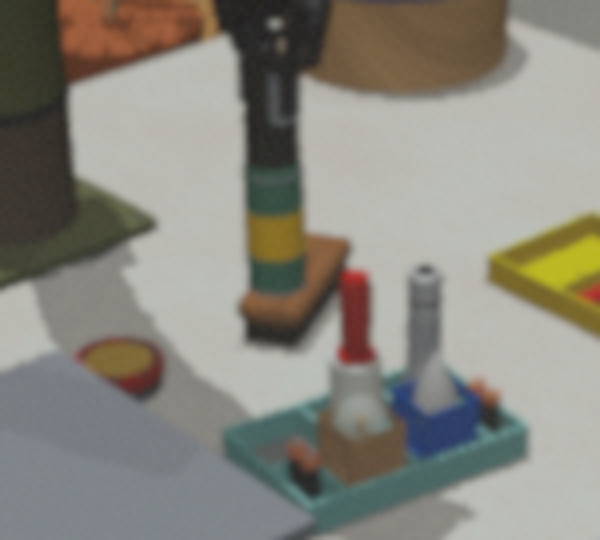

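The can hangs upright in the grip (lift1 275,230), and nothing else has moved.

>>> carry_out(commands=[{"dx":-0.015,"dy":0.004,"dz":0,"spin":0},{"dx":-0.03,"dy":0.006,"dz":0,"spin":0},{"dx":-0.035,"dy":0.007,"dz":0,"spin":0},{"dx":-0.035,"dy":0.007,"dz":0,"spin":0},{"dx":-0.035,"dy":0.007,"dz":0,"spin":0},{"dx":-0.035,"dy":0.007,"dz":0,"spin":0},{"dx":-0.035,"dy":0.007,"dz":0,"spin":0},{"dx":-0.025,"dy":0.006,"dz":0,"spin":0},{"dx":-0.015,"dy":0.003,"dz":0,"spin":0},{"dx":0,"dy":0,"dz":0,"spin":0},{"dx":0,"dy":0,"dz":0.015,"spin":0},{"dx":0,"dy":0,"dz":0.015,"spin":0},{"dx":0,"dy":0,"dz":0.01,"spin":0},{"dx":0,"dy":0,"dz":0.004,"spin":0},{"dx":0,"dy":0,"dz":0,"spin":0}])

```text
clock: 7.45
tool_pos: [0.5004, -0.3453, 0.2162]
tool_rot: [0.764, 0.645, -0.0, -0.0]
wrist_force: [0.6, 0.2, -0.5]
gripper_width: 0.0363
finger_force: 35.2
```

>>> carry_out(commands=[{"dx":0,"dy":0,"dz":0.002,"spin":0},{"dx":0,"dy":0,"dz":0.002,"spin":0},{"dx":0,"dy":0,"dz":0,"spin":0}])

```text
clock: 7.82
tool_pos: [0.5008, -0.3456, 0.2128]
tool_rot: [0.764, 0.645, 0.0, 0.001]
wrist_force: [-1.0, -0.8, 0.9]
gripper_width: 0.0364
finger_force: 35.6
```

>>> carry_out(commands=[{"dx":0,"dy":0,"dz":0,"spin":0},{"dx":0,"dy":0,"dz":0,"spin":0},{"dx":0,"dy":0,"dz":0,"spin":0},{"dx":0,"dy":0,"dz":0,"spin":0},{"dx":0,"dy":0,"dz":-0.02,"spin":0},{"dx":0,"dy":0,"dz":-0.03,"spin":0},{"dx":0,"dy":0,"dz":-0.01,"spin":0},{"dx":0,"dy":0,"dz":0,"spin":0}], jaw=0)

```text
clock: 8.82
tool_pos: [0.5006, -0.3455, 0.2726]
tool_rot: [0.764, 0.645, 0.0, 0.0]
wrist_force: [-0.3, -0.0, -0.6]
gripper_width: 0.0854
finger_force: 0.0
```

```bash
python3 -c "
from h import *
mv(.504,-.017,.27,-9.6)"
```

```text
d [324.5 -51.6   2.4] yaw -9.64 spin -0.0 pos [ 0.5006 -0.3455  0.2726]
```

>>> carry_out(commands=[{"dx":0.025,"dy":-0.004,"dz":0,"spin":0},{"dx":0.045,"dy":-0.007,"dz":0,"spin":0},{"dx":0.05,"dy":-0.008,"dz":0,"spin":0},{"dx":0.05,"dy":-0.008,"dz":0,"spin":0},{"dx":0.05,"dy":-0.008,"dz":0,"spin":0},{"dx":0.05,"dy":-0.008,"dz":0,"spin":0},{"dx":0.04,"dy":-0.006,"dz":0,"spin":0},{"dx":0.0145,"dy":-0.0025,"dz":0,"spin":0},{"dx":0,"dy":0,"dz":0,"spin":0},{"dx":0,"dy":0,"dz":0.03,"spin":0},{"dx":0,"dy":0,"dz":0.04,"spin":0},{"dx":0,"dy":0,"dz":0.04,"spin":0},{"dx":0,"dy":0,"dz":0.035,"spin":0},{"dx":0,"dy":0,"dz":0.02,"spin":0},{"dx":0,"dy":0,"dz":0,"spin":0}])

```text
clock: 10.7
tool_pos: [0.5026, -0.0195, 0.1058]
tool_rot: [0.765, 0.644, -0.002, -0.001]
wrist_force: [-0.1, -0.1, 0.2]
gripper_width: 0.0854
finger_force: 0.0
```

>>> carry_out(commands=[{"dx":0,"dy":0,"dz":0,"spin":0},{"dx":0,"dy":0,"dz":0,"spin":0},{"dx":0,"dy":0,"dz":0,"spin":0},{"dx":0,"dy":0,"dz":0,"spin":0},{"dx":0,"dy":0,"dz":0,"spin":0},{"dx":0,"dy":0,"dz":0,"spin":0},{"dx":0,"dy":0,"dz":0,"spin":0},{"dx":0,"dy":0,"dz":0,"spin":0}], jaw=1)

```text
clock: 11.7
tool_pos: [0.5049, -0.0167, 0.108]
tool_rot: [0.764, 0.645, 0.001, 0.001]
wrist_force: [0.6, 0.4, 6.0]
gripper_width: 0.022
finger_force: 33.7
```

>>> carry_out(commands=[{"dx":0,"dy":0,"dz":-0.01,"spin":0},{"dx":0,"dy":0,"dz":-0.02,"spin":0},{"dx":0,"dy":0,"dz":-0.03,"spin":0},{"dx":0,"dy":0,"dz":-0.03,"spin":0},{"dx":0,"dy":0,"dz":-0.03,"spin":0},{"dx":0,"dy":0,"dz":-0.025,"spin":0},{"dx":0,"dy":0,"dz":-0.01,"spin":0},{"dx":0,"dy":0,"dz":0,"spin":0}])

```text
clock: 12.7
tool_pos: [0.5037, -0.017, 0.2625]
tool_rot: [0.764, 0.645, -0.0, 0.0]
wrist_force: [-0.3, 0.2, -0.6]
gripper_width: 0.0219
finger_force: 32.8
```

```bash
python3 -c "
from h import *
s=read_camera('side')
a=cv2.resize(s['color'][70:220,140:330,::-1],(684,540),interpolation=cv2.INTER_CUBIC)
cv2.imwrite('pics/lift2.png',a)
mv(.5,-.265,.260,-9.6)"
```

```text
d [-244.9   38.3    1.8] yaw -9.64 spin -0.0 pos [ 0.5033 -0.0171  0.2618]
```

View pics/lift2.png

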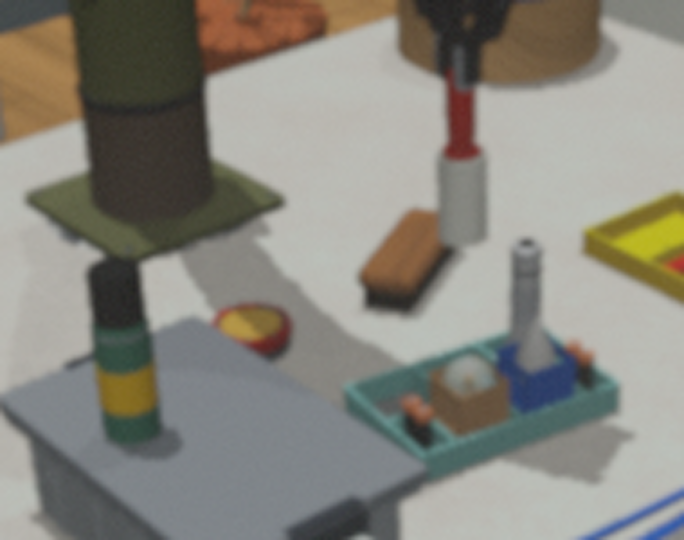

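The can stands on the lid (lift2 128,370) and the roller hangs upright (462,160).

>>> carry_out(commands=[{"dx":-0.015,"dy":0.003,"dz":0,"spin":0},{"dx":-0.03,"dy":0.005,"dz":0,"spin":0},{"dx":-0.035,"dy":0.005,"dz":0,"spin":0},{"dx":-0.035,"dy":0.005,"dz":0,"spin":0},{"dx":-0.035,"dy":0.005,"dz":0,"spin":0},{"dx":-0.035,"dy":0.005,"dz":0,"spin":0},{"dx":-0.03,"dy":0.005,"dz":0,"spin":0},{"dx":-0.02,"dy":0.003,"dz":0,"spin":0},{"dx":-0.01,"dy":0.002,"dz":0,"spin":0},{"dx":0,"dy":0,"dz":0,"spin":0},{"dx":0,"dy":0,"dz":0.015,"spin":0},{"dx":0,"dy":0,"dz":0.015,"spin":0},{"dx":0,"dy":0,"dz":0.01,"spin":0},{"dx":0,"dy":0,"dz":0.004,"spin":0},{"dx":0,"dy":0,"dz":0.003,"spin":0},{"dx":0,"dy":0,"dz":0,"spin":0}])

```text
clock: 14.75
tool_pos: [0.5005, -0.2648, 0.2155]
tool_rot: [0.764, 0.645, 0.0, 0.0]
wrist_force: [-0.1, -1.0, -1.8]
gripper_width: 0.0215
finger_force: 32.8
```

>>> carry_out(commands=[{"dx":0,"dy":0,"dz":0.001,"spin":0},{"dx":0,"dy":0,"dz":0.001,"spin":0},{"dx":0,"dy":0,"dz":0,"spin":0}])

```text
clock: 15.12
tool_pos: [0.5011, -0.265, 0.2141]
tool_rot: [0.764, 0.645, 0.0, 0.001]
wrist_force: [0.4, -0.7, 2.7]
gripper_width: 0.022
finger_force: 33.7
```

>>> carry_out(commands=[{"dx":0,"dy":0,"dz":0,"spin":0},{"dx":0,"dy":0,"dz":0,"spin":0},{"dx":0,"dy":0,"dz":0,"spin":0},{"dx":0,"dy":0,"dz":0,"spin":0},{"dx":0,"dy":0,"dz":-0.02,"spin":0},{"dx":0,"dy":0,"dz":-0.03,"spin":0},{"dx":0,"dy":0,"dz":-0.01,"spin":0},{"dx":0,"dy":0,"dz":0,"spin":0}], jaw=0)

```text
clock: 16.12
tool_pos: [0.5005, -0.2649, 0.2736]
tool_rot: [0.764, 0.645, 0.0, 0.0]
wrist_force: [-0.0, -0.0, -0.0]
gripper_width: 0.0855
finger_force: 0.0
```

```bash
python3 - <<'E'
from h import *
s=read_camera('side');c=read_camera('top');np.save('top2.npy',c,allow_pickle=True)
a=cv2.resize(s['color'][110:230,130:330,::-1],(800,480),interpolation=cv2.INTER_CUBIC)
b=cv2.resize(c['color'][155:215,185:262,::-1],(616,480),interpolation=cv2.INTER_CUBIC)
cv2.imwrite('pics/lid.png',cv2.resize(np.hstack([a,b]),(800,271)))
h=cv2.cvtColor(c['color'],cv2.COLOR_RGB2HSV)
k=cv2.inRange(h,(5,70,50),(22,200,170))
ce,st=blob(c,k,218,250,160,195);print(ce,st,onz(c,*ce,.066))
mv(.558,-.060,.27,-9.6);mv(.558,-.060,.27,80.4)
E
```

```text
[236.22222222 178.72839506] [226 169  17  16  81] [ 0.54783164 -0.06457668  0.066     ]
d [211.6  23.3   2.3] yaw -9.63 spin -0.0 pos [ 0.4996 -0.2647  0.2723]
d [211.6  23.3   2.3] yaw -9.63 spin 90.0 pos [ 0.4996 -0.2647  0.2723]
```

View pics/lid.png

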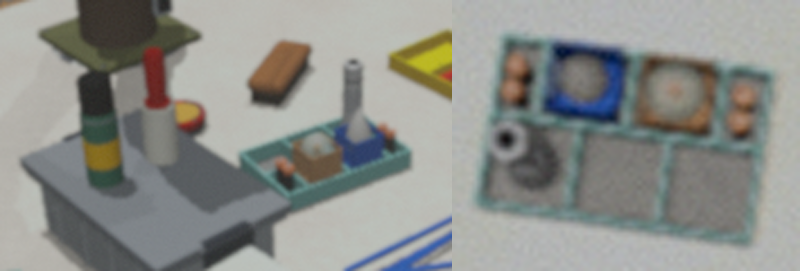

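Both tall things stand on the lid (lid 100,130 and 158,110). The caddy front is empty except for the torch, and the bulb sleeve is centred at about crop (678,95).

>>> carry_out(commands=[{"dx":0.02,"dy":0.002,"dz":0,"spin":0},{"dx":0.035,"dy":0.0035,"dz":0,"spin":0},{"dx":0.045,"dy":0.0045,"dz":0,"spin":0},{"dx":0.045,"dy":0.0045,"dz":0,"spin":0},{"dx":0.04,"dy":0.004,"dz":0,"spin":0},{"dx":0.02,"dy":0.002,"dz":0,"spin":0},{"dx":0.0065,"dy":0.001,"dz":0,"spin":0},{"dx":0,"dy":0,"dz":0,"spin":0},{"dx":0,"dy":0,"dz":0.03,"spin":0},{"dx":0,"dy":0,"dz":0.045,"spin":0},{"dx":0,"dy":0,"dz":0.045,"spin":0},{"dx":0,"dy":0,"dz":0.03,"spin":0},{"dx":0,"dy":0,"dz":0,"spin":0}], force=25)

```text
clock: 17.85
tool_pos: [0.5548, -0.0622, 0.1214]
tool_rot: [0.765, 0.644, -0.002, -0.001]
wrist_force: [0.2, 0.5, 0.3]
gripper_width: 0.0855
finger_force: 0.0
```

```bash
python3 -c "
from h import *
mv(.556,-.060,.037,-9.6)"
```

```text
d [ 2.5  1.2 84.4] yaw -9.78 spin -0.2 pos [ 0.5548 -0.0622  0.1214]
```

>>> carry_out(commands=[{"dx":0.001,"dy":0,"dz":0.02,"spin":0},{"dx":0,"dy":0,"dz":0.025,"spin":0},{"dx":0,"dy":0,"dz":0.02,"spin":0},{"dx":0,"dy":0,"dz":0.013,"spin":0},{"dx":0,"dy":0,"dz":0.005,"spin":0},{"dx":0,"dy":0,"dz":0,"spin":0}])

```text
clock: 18.6
tool_pos: [0.5576, -0.0591, 0.0409]
tool_rot: [0.764, 0.645, 0.0, 0.0]
wrist_force: [0.4, -0.8, -0.0]
gripper_width: 0.0854
finger_force: 0.0
```

>>> carry_out(commands=[{"dx":0,"dy":0,"dz":0,"spin":0},{"dx":0,"dy":0,"dz":0,"spin":0},{"dx":0,"dy":0,"dz":0,"spin":0},{"dx":0,"dy":0,"dz":0,"spin":0},{"dx":0,"dy":0,"dz":0,"spin":0},{"dx":0,"dy":0,"dz":0,"spin":0},{"dx":0,"dy":0,"dz":0,"spin":0}], jaw=1, force=25)

```text
clock: 19.48
tool_pos: [0.5572, -0.0589, 0.0404]
tool_rot: [0.764, 0.645, -0.0, 0.0]
wrist_force: [-0.1, -0.2, 0.3]
gripper_width: -0.0002
finger_force: 0.0
```

```bash
python3 - <<'E'
from h import *
s=read_camera('side');c=read_camera('top')
a=cv2.resize(s['color'][110:210,210:330,::-1],(480,400),interpolation=cv2.INTER_CUBIC)
b=cv2.resize(c['color'][145:225,175:270,::-1],(475,400),interpolation=cv2.INTER_CUBIC)
cv2.imwrite('pics/miss.png',cv2.resize(np.hstack([a,b]),(800,335)))
print(get_obs()['gripper_width'],get_obs()['tool_pos'])
E
```

```text
9.774527182657498e-05 [ 0.55715495 -0.05891549  0.04035946]
```

View pics/miss.png

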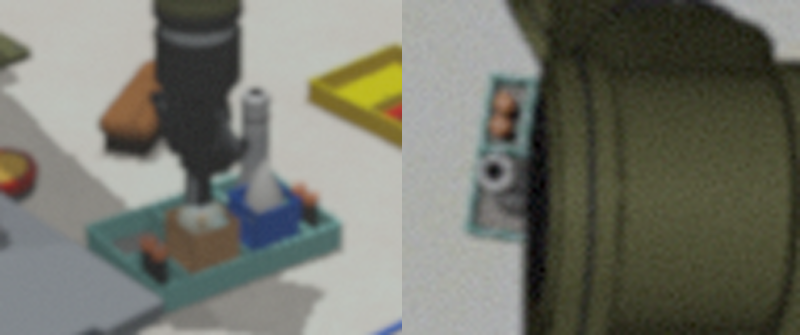

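```bash
python3 - <<'E'
from h import *
s=read_camera('side');o=get_obs()
P=[o['tool_pos'],o['tool_pos']+[0,0,.04],[.557,-.059,.082],[.530,-.021,.03]]
L=np.array([[-24,-24],[24,-24],[24,24],[-24,24]])/1000;a=-.168;Rz=np.array([[np.cos(a),-np.sin(a)],[np.sin(a),np.cos(a)]])
P+= [[*(Rz@l+[.557,-.059]),.066] for l in L]
Cc=np.array([[-64,-101],[64,-101],[64,101],[-64,101]])/1000
P+= [[*(Rz@l+[.530,-.021]),.03] for l in Cc]
im=cv2.resize(s['color'][110:210,210:330,::-1],(720,600),interpolation=cv2.INTER_CUBIC)
for i,p in enumerate(P):
    u,v=proj(s,p);cv2.circle(im,(int((u-210+.5)*6),int((v-110+.5)*6)),3,[(0,0,255),(0,255,0),(255,0,255)][0 if i<2 else 1 if i<4 else 2],-1)
cv2.imwrite('pics/proj.png',im)
E
```

```text
(no output)
```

View pics/proj.png

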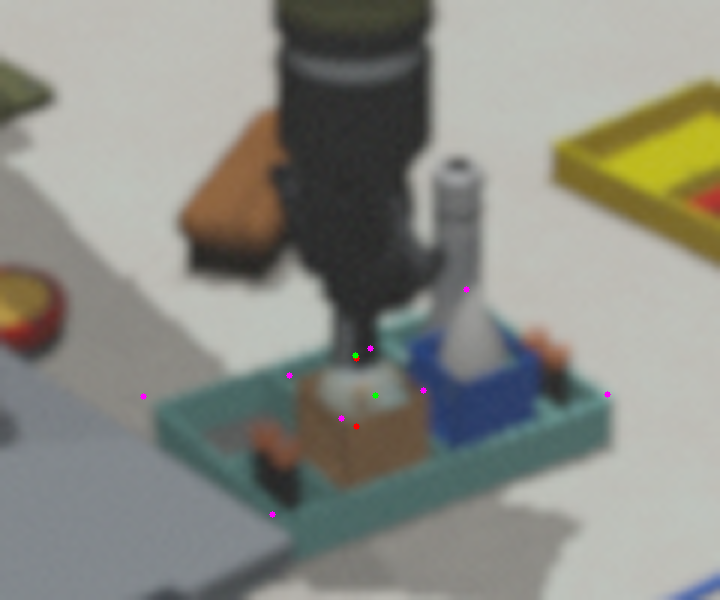

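The fingers shut fully at the sleeve without gripping it. The bulb still stands in its place (proj 365,420). I'll retrace by opening in place, then look.

>>> carry_out(commands=[{"dx":0,"dy":0,"dz":0,"spin":0},{"dx":0,"dy":0,"dz":0,"spin":0},{"dx":0,"dy":0,"dz":0,"spin":0}], jaw=0)

```text
clock: 20.0
tool_pos: [0.5572, -0.0589, 0.0404]
tool_rot: [0.764, 0.645, -0.0, 0.0]
wrist_force: [0.2, 0.5, 0.3]
gripper_width: 0.0545
finger_force: 0.0
```

```bash
python3 - <<'E'
from h import *
s=read_camera('side');c=read_camera('top');o=get_obs();print(o['gripper_width'],o['wrist_force'])
a=cv2.resize(s['color'][130:205,225:320,::-1],(760,600),interpolation=cv2.INTER_CUBIC)
cv2.imwrite('pics/open.png',a)
E
```

```text
0.06893113180539515 [0.71819625 0.48525269 0.05665398]
```

View pics/open.png

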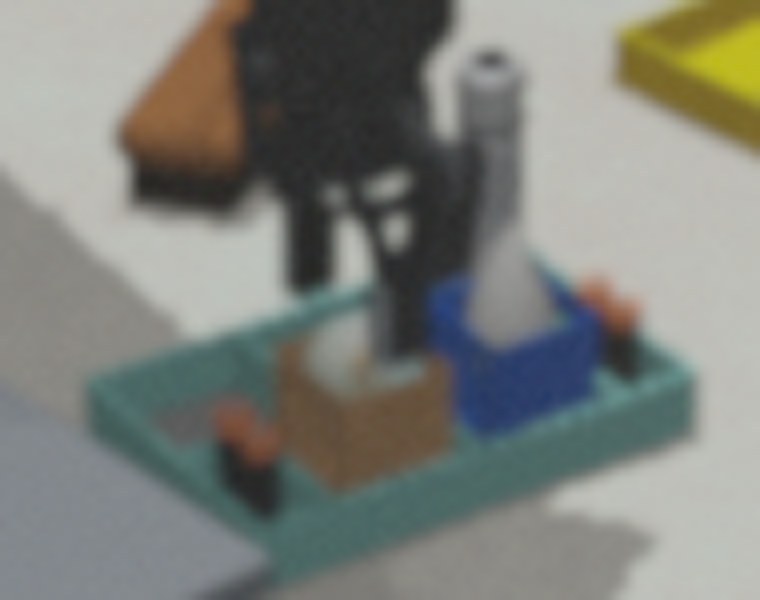

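```bash
python3 - <<'E'
from h import *
s=read_camera('side');t=get_obs()['tool_pos'];d=np.array([.986,-.167,0])
for k in (-.05,-.04,.04,.05):
  for z in (.04,.06,.08): 
    u,v=proj(s,t+d*k+[0,0,z-t[2]]);print(k,z,round((u-225)*8),round((v-130)*8))
print(s['eye'],s['rotation'],get_obs()['gripper_width'])
E
```

```text
-0.05 0.04 281 347
-0.05 0.06 280 302
-0.05 0.08 280 257
-0.04 0.04 295 358
-0.04 0.06 294 313
-0.04 0.08 294 268
0.04 0.04 410 455
0.04 0.06 410 409
0.04 0.08 411 362
0.05 0.04 425 467
0.05 0.06 426 421
0.05 0.08 426 375
[ 1.48186548 -0.89843612  0.84032178] [0.42691184 0.20413907 0.36191363 0.80317622] 0.07542645423487455
```

The open fingertips appear at (310,285) and (405,355), which is about z 0.08. So they sit well above the reported TCP, and the fingers shut just over the dome. I must go lower than the reported height suggests.

>>> carry_out(commands=[{"dx":0,"dy":0,"dz":0,"spin":0},{"dx":0,"dy":0,"dz":0,"spin":0},{"dx":0,"dy":0,"dz":0.01,"spin":0},{"dx":0,"dy":0,"dz":0.01,"spin":0},{"dx":0,"dy":0,"dz":0.008,"spin":0},{"dx":0,"dy":0,"dz":0.007,"spin":0},{"dx":0,"dy":0,"dz":0,"spin":0}])

```text
clock: 21.02
tool_pos: [0.5567, -0.0589, 0.0047]
tool_rot: [0.764, 0.645, -0.001, -0.0]
wrist_force: [0.3, 0.8, -0.8]
gripper_width: 0.0853
finger_force: 0.0
```

```bash
python3 - <<'E'
from h import *
s=read_camera('side');print(get_obs()['gripper_width'],get_obs()['tool_pos'],get_obs()['wrist_force'])
cv2.imwrite('pics/low.png',cv2.resize(s['color'][130:205,225:320,::-1],(760,600),interpolation=cv2.INTER_CUBIC))
E
```

```text
0.0854291831557836 [ 0.5570276  -0.05885981  0.00510609] [0.23673949 0.35752606 0.27619381]
```

View pics/low.png

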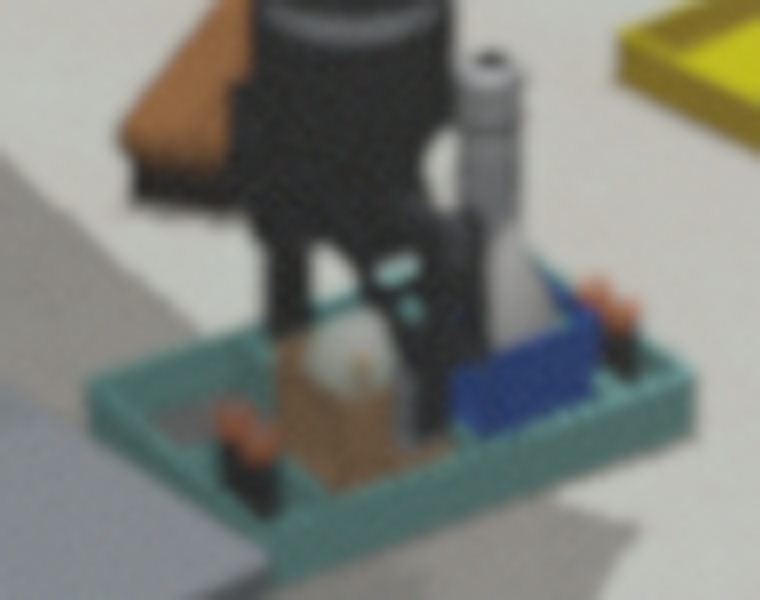

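The far finger tip (425,440) is now beside the sleeve at about z 0.05, straddling it. Closing here.

>>> carry_out(commands=[{"dx":0,"dy":0,"dz":0.003,"spin":0},{"dx":0,"dy":0,"dz":0,"spin":0}])

```text
clock: 21.32
tool_pos: [0.5572, -0.059, 0.0024]
tool_rot: [0.764, 0.645, 0.0, 0.0]
wrist_force: [-0.4, -0.0, -0.5]
gripper_width: 0.0851
finger_force: 0.0
```

>>> carry_out(commands=[{"dx":0,"dy":0,"dz":0,"spin":0},{"dx":0,"dy":0,"dz":0,"spin":0},{"dx":0,"dy":0,"dz":0,"spin":0},{"dx":0,"dy":0,"dz":0,"spin":0},{"dx":0,"dy":0,"dz":0,"spin":0},{"dx":0,"dy":0,"dz":0,"spin":0},{"dx":0,"dy":0,"dz":0,"spin":0}], jaw=1, force=25)

```text
clock: 22.2
tool_pos: [0.5602, -0.0591, 0.0033]
tool_rot: [0.764, 0.645, 0.002, 0.002]
wrist_force: [5.5, -1.4, 3.9]
gripper_width: 0.0474
finger_force: 28.9
```

>>> carry_out(commands=[{"dx":0,"dy":0,"dz":-0.01,"spin":0},{"dx":0,"dy":0,"dz":-0.02,"spin":0},{"dx":0,"dy":0,"dz":-0.03,"spin":0},{"dx":0,"dy":0,"dz":-0.035,"spin":0},{"dx":0,"dy":0,"dz":-0.035,"spin":0},{"dx":0,"dy":0,"dz":-0.03,"spin":0},{"dx":0,"dy":0,"dz":-0.01,"spin":0},{"dx":0,"dy":0,"dz":0,"spin":0}])

```text
clock: 23.2
tool_pos: [0.5564, -0.059, 0.172]
tool_rot: [0.764, 0.645, -0.001, -0.0]
wrist_force: [-0.2, -0.3, -0.6]
gripper_width: 0.0476
finger_force: 28.3
```

```bash
python3 - <<'E'
from h import *
s=read_camera('side')
cv2.imwrite('pics/lift3.png',cv2.resize(s['color'][70:205,210:360,::-1],(600,540),interpolation=cv2.INTER_CUBIC))
mv(.430,.313,.175,-.6)
E
```

```text
d [ 345.7 -186.5   -3.5] yaw -9.63 spin -9.0 pos [ 0.556  -0.0591  0.1713]
```

View pics/lift3.png

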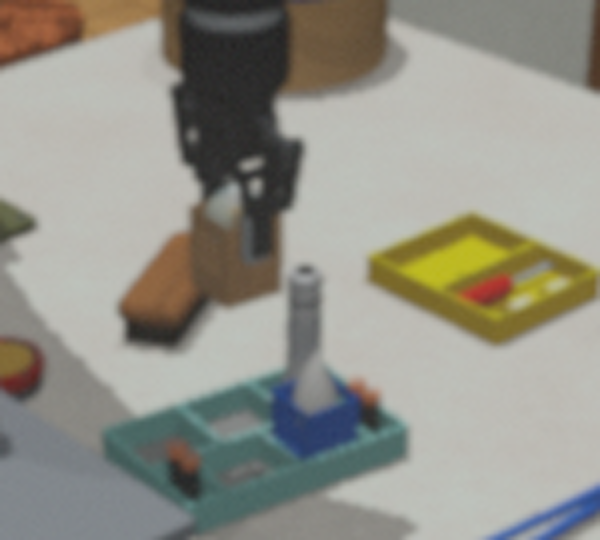

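The bulb in its sleeve is held upright (lift3 235,250). The torch and candle are undisturbed.

>>> carry_out(commands=[{"dx":0.013,"dy":-0.007,"dz":0,"spin":0},{"dx":0.026,"dy":-0.014,"dz":0,"spin":0},{"dx":0.034,"dy":-0.018,"dz":0,"spin":0},{"dx":0.037,"dy":-0.02,"dz":0,"spin":0},{"dx":0.037,"dy":-0.02,"dz":0,"spin":0},{"dx":0.037,"dy":-0.02,"dz":0,"spin":0},{"dx":0.037,"dy":-0.02,"dz":0,"spin":0},{"dx":0.037,"dy":-0.02,"dz":0,"spin":0},{"dx":0.034,"dy":-0.018,"dz":0,"spin":0},{"dx":0.03,"dy":-0.016,"dz":0,"spin":0},{"dx":0.017,"dy":-0.01,"dz":0,"spin":0},{"dx":0.007,"dy":-0.004,"dz":0,"spin":0},{"dx":0,"dy":0,"dz":0,"spin":-4.5},{"dx":0,"dy":0,"dz":0,"spin":-4.5},{"dx":0,"dy":0,"dz":0.03,"spin":0},{"dx":0,"dy":0,"dz":0.03,"spin":0},{"dx":0,"dy":0,"dz":0.02,"spin":0},{"dx":0,"dy":0,"dz":0,"spin":0}])

```text
clock: 25.5
tool_pos: [0.4295, 0.3118, 0.0908]
tool_rot: [0.711, 0.703, -0.002, 0.0]
wrist_force: [0.0, -0.4, 0.2]
gripper_width: 0.0476
finger_force: 28.3
```

```bash
python3 - <<'E'
from h import *
s=read_camera('side')
cv2.imwrite('pics/tray.png',cv2.resize(s['color'][80:190,270:380,::-1],(600,600),interpolation=cv2.INTER_CUBIC))
mv(.430,.313,.0045,-.6)
E
```

```text
d [ 0.5 -0.  87.3] yaw -0.65 spin -0.1 pos [0.4302 0.3127 0.0918]
```

View pics/tray.png

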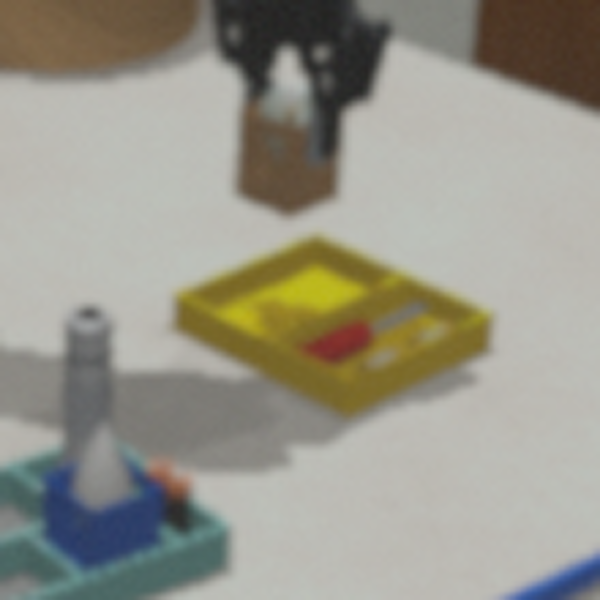

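The bulb hangs upright over the tray's near half (tray 290,160). Lowering now.

>>> carry_out(commands=[{"dx":0,"dy":0,"dz":0.02,"spin":0},{"dx":0,"dy":0,"dz":0.025,"spin":0},{"dx":0,"dy":0,"dz":0.02,"spin":0},{"dx":0,"dy":0,"dz":0.01,"spin":0},{"dx":0,"dy":0,"dz":0.005,"spin":0},{"dx":0,"dy":0,"dz":0.003,"spin":0},{"dx":0,"dy":0,"dz":0,"spin":0}])

```text
clock: 26.42
tool_pos: [0.4309, 0.3137, 0.0097]
tool_rot: [0.711, 0.703, 0.0, 0.0]
wrist_force: [0.6, -0.1, -0.5]
gripper_width: 0.048
finger_force: 28.3
```

>>> carry_out(commands=[{"dx":0,"dy":0,"dz":0.002,"spin":0},{"dx":0,"dy":0,"dz":0.001,"spin":0},{"dx":0,"dy":0,"dz":0,"spin":0}])

```text
clock: 26.8
tool_pos: [0.4307, 0.3135, 0.0064]
tool_rot: [0.711, 0.703, -0.0, 0.0]
wrist_force: [-0.3, 0.2, -2.2]
gripper_width: 0.0476
finger_force: 28.3
```

>>> carry_out(commands=[{"dx":0,"dy":0,"dz":0.002,"spin":0},{"dx":0,"dy":0,"dz":0,"spin":0}])

```text
clock: 27.05
tool_pos: [0.4306, 0.3134, 0.0042]
tool_rot: [0.711, 0.703, -0.0, 0.0]
wrist_force: [-0.3, 0.1, -0.4]
gripper_width: 0.0477
finger_force: 28.3
```

>>> carry_out(commands=[{"dx":0,"dy":0,"dz":0.001,"spin":0},{"dx":0,"dy":0,"dz":0,"spin":0}])

```text
clock: 27.3
tool_pos: [0.4308, 0.3135, 0.0034]
tool_rot: [0.711, 0.703, 0.0, 0.0]
wrist_force: [-0.1, -0.4, 0.9]
gripper_width: 0.0476
finger_force: 28.4
```

>>> carry_out(commands=[{"dx":0,"dy":0,"dz":0,"spin":0},{"dx":0,"dy":0,"dz":0,"spin":0},{"dx":0,"dy":0,"dz":0,"spin":0},{"dx":0,"dy":0,"dz":0,"spin":0},{"dx":0,"dy":0,"dz":-0.02,"spin":0},{"dx":0,"dy":0,"dz":-0.04,"spin":0},{"dx":0,"dy":0,"dz":-0.05,"spin":0},{"dx":0,"dy":0,"dz":-0.05,"spin":0},{"dx":0,"dy":0,"dz":-0.05,"spin":0},{"dx":0,"dy":0,"dz":-0.04,"spin":0},{"dx":0,"dy":0,"dz":-0.02,"spin":0},{"dx":0,"dy":0,"dz":0,"spin":0}], jaw=0)

```text
clock: 28.8
tool_pos: [0.4313, 0.3141, 0.2746]
tool_rot: [0.711, 0.703, 0.002, 0.0]
wrist_force: [-0.6, -0.6, 0.0]
gripper_width: 0.0858
finger_force: 0.0
```

```bash
python3 - <<'E'
from h import *
s=read_camera('side');c=read_camera('top')
a=cv2.resize(s['color'][110:230,130:370,::-1],(800,400),interpolation=cv2.INTER_CUBIC)
cv2.imwrite('pics/after.png',a)
h=cv2.cvtColor(s['color'],cv2.COLOR_RGB2HSV)
mv(.5005,-.2648,.28,-9.6)
E
```

```text
d [-576.8   76.6   -6.8] yaw -0.64 spin 9.0 pos [0.4303 0.3128 0.2725]
```

View pics/after.png

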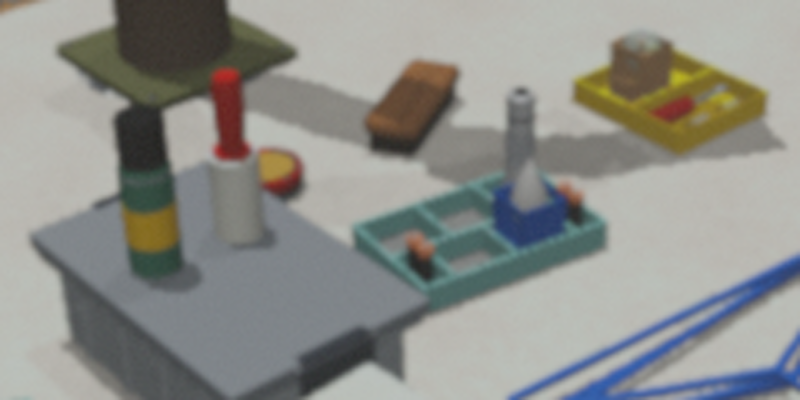

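The bulb stands upright in the tray's near half (after 640,65). The can (148,195) and roller (235,160) stand on the lid. Fetching the roller next.

>>> carry_out(commands=[{"dx":0,"dy":0,"dz":-0.01,"spin":4.5},{"dx":0,"dy":0,"dz":0,"spin":4.5},{"dx":-0.02,"dy":0.006,"dz":0,"spin":0},{"dx":-0.035,"dy":0.01,"dz":0,"spin":0},{"dx":-0.045,"dy":0.0135,"dz":0,"spin":0},{"dx":-0.045,"dy":0.0135,"dz":0,"spin":0},{"dx":-0.045,"dy":0.0135,"dz":0,"spin":0},{"dx":-0.045,"dy":0.0135,"dz":0,"spin":0},{"dx":-0.045,"dy":0.0135,"dz":0,"spin":0},{"dx":-0.045,"dy":0.0135,"dz":0,"spin":0},{"dx":-0.045,"dy":0.0135,"dz":0,"spin":0},{"dx":-0.045,"dy":0.0135,"dz":0,"spin":0},{"dx":-0.045,"dy":0.0135,"dz":0,"spin":0},{"dx":-0.045,"dy":0.0135,"dz":0,"spin":0},{"dx":-0.035,"dy":0.01,"dz":0,"spin":0},{"dx":-0.018,"dy":0.005,"dz":0,"spin":0},{"dx":0,"dy":0,"dz":0,"spin":0}])

```text
clock: 31.02
tool_pos: [0.5004, -0.2647, 0.2822]
tool_rot: [0.765, 0.645, -0.0, -0.001]
wrist_force: [0.5, 1.1, -0.5]
gripper_width: 0.0858
finger_force: 0.0
```

```bash
python3 -c "
from h import *
mv(.5005,-.2648,.194,-9.6)"
```

```text
d [-0.1  0.3 88.2] yaw -9.73 spin -0.1 pos [ 0.5004 -0.2647  0.2822]
```

>>> carry_out(commands=[{"dx":0,"dy":0,"dz":0.025,"spin":0},{"dx":0,"dy":0,"dz":0.03,"spin":0},{"dx":0,"dy":0,"dz":0.023,"spin":0},{"dx":0,"dy":0,"dz":0.01,"spin":0},{"dx":0,"dy":0,"dz":0,"spin":0}])

```text
clock: 31.65
tool_pos: [0.501, -0.263, 0.1953]
tool_rot: [0.763, 0.646, 0.0, -0.001]
wrist_force: [-0.0, -0.1, -0.4]
gripper_width: 0.0852
finger_force: 0.0
```

>>> carry_out(commands=[{"dx":0,"dy":0,"dz":0,"spin":0},{"dx":0,"dy":0,"dz":0,"spin":0},{"dx":0,"dy":0,"dz":0,"spin":0},{"dx":0,"dy":0,"dz":0,"spin":0},{"dx":0,"dy":0,"dz":0,"spin":0},{"dx":0,"dy":0,"dz":0,"spin":0},{"dx":0,"dy":0,"dz":0,"spin":0},{"dx":0,"dy":0,"dz":0,"spin":0}], jaw=1, force=35)

```text
clock: 32.65
tool_pos: [0.5017, -0.2646, 0.1959]
tool_rot: [0.764, 0.645, 0.0, 0.001]
wrist_force: [0.6, 1.1, 4.6]
gripper_width: 0.0242
finger_force: 34.7
```

>>> carry_out(commands=[{"dx":0,"dy":0,"dz":-0.01,"spin":0},{"dx":0,"dy":0,"dz":-0.02,"spin":0},{"dx":0,"dy":0,"dz":-0.02,"spin":0},{"dx":0,"dy":0,"dz":-0.01,"spin":0},{"dx":0,"dy":0,"dz":0,"spin":0}])

```text
clock: 33.28
tool_pos: [0.5009, -0.2644, 0.2557]
tool_rot: [0.764, 0.645, 0.0, 0.0]
wrist_force: [0.4, -1.1, -1.0]
gripper_width: 0.0247
finger_force: 34.4
```

```bash
python3 -c "
from h import *
mv(.5035,-.017,.25,-9.6)"
```

```text
d [244.4 -38.9   5.6] yaw -9.64 spin -0.0 pos [ 0.5009 -0.2644  0.2557]
```

>>> carry_out(commands=[{"dx":0.015,"dy":-0.003,"dz":0,"spin":0},{"dx":0.03,"dy":-0.005,"dz":0,"spin":0},{"dx":0.035,"dy":-0.005,"dz":0,"spin":0},{"dx":0.035,"dy":-0.005,"dz":0,"spin":0},{"dx":0.035,"dy":-0.005,"dz":0,"spin":0},{"dx":0.035,"dy":-0.005,"dz":0,"spin":0},{"dx":0.03,"dy":-0.005,"dz":0,"spin":0},{"dx":0.02,"dy":-0.004,"dz":0,"spin":0},{"dx":0.0095,"dy":-0.002,"dz":0,"spin":0},{"dx":0,"dy":0,"dz":0,"spin":0},{"dx":0,"dy":0,"dz":0.02,"spin":0},{"dx":0,"dy":0,"dz":0.035,"spin":0},{"dx":0,"dy":0,"dz":0.035,"spin":0},{"dx":0,"dy":0,"dz":0.03,"spin":0},{"dx":0,"dy":0,"dz":0.02,"spin":0},{"dx":0,"dy":0,"dz":0.013,"spin":0},{"dx":0,"dy":0,"dz":0.007,"spin":0},{"dx":0,"dy":0,"dz":0.003,"spin":0},{"dx":0,"dy":0,"dz":0,"spin":0}])

```text
clock: 35.65
tool_pos: [0.5038, -0.0169, 0.0927]
tool_rot: [0.764, 0.645, 0.0, 0.0]
wrist_force: [-0.1, 0.4, -1.6]
gripper_width: 0.0246
finger_force: 34.5
```

```bash
python3 -c "
from h import *
mv(.5035,-.017,.09,-9.6);print(get_obs()['wrist_force'])"
```

```text
d [-0.2 -0.3  2.7] yaw -9.64 spin -0.0 pos [ 0.5038 -0.0169  0.0927]
[-0.1237429   0.40802018 -1.57636238]
```

Lower the last 3 mm, release and rise.

>>> carry_out(commands=[{"dx":0,"dy":0,"dz":0.0015,"spin":0},{"dx":0,"dy":0,"dz":0.0015,"spin":0},{"dx":0,"dy":0,"dz":0,"spin":0}])

```text
clock: 36.02
tool_pos: [0.504, -0.0167, 0.0899]
tool_rot: [0.764, 0.645, 0.0, 0.0]
wrist_force: [-0.1, 0.4, 3.0]
gripper_width: 0.0248
finger_force: 34.7
```

>>> carry_out(commands=[{"dx":0,"dy":0,"dz":0,"spin":0},{"dx":0,"dy":0,"dz":0,"spin":0},{"dx":0,"dy":0,"dz":0,"spin":0},{"dx":0,"dy":0,"dz":0,"spin":0},{"dx":0,"dy":0,"dz":-0.02,"spin":0},{"dx":0,"dy":0,"dz":-0.04,"spin":0},{"dx":0,"dy":0,"dz":-0.05,"spin":0},{"dx":0,"dy":0,"dz":-0.05,"spin":0},{"dx":0,"dy":0,"dz":-0.02,"spin":0},{"dx":0,"dy":0,"dz":-0.01,"spin":0},{"dx":0,"dy":0,"dz":0,"spin":0}], jaw=0)

```text
clock: 37.4
tool_pos: [0.5034, -0.0169, 0.2793]
tool_rot: [0.764, 0.645, -0.0, 0.0]
wrist_force: [0.4, 0.7, -0.8]
gripper_width: 0.0853
finger_force: 0.0
```

```bash
python3 -c "
from h import *
mv(.5006,-.3455,.28,-9.6)"
```

```text
d [-324.4   52.3   -0.7] yaw -9.64 spin -0.0 pos [ 0.5034 -0.0169  0.2793]
```

>>> carry_out(commands=[{"dx":-0.025,"dy":0.004,"dz":0,"spin":0},{"dx":-0.045,"dy":0.007,"dz":0,"spin":0},{"dx":-0.05,"dy":0.008,"dz":0,"spin":0},{"dx":-0.05,"dy":0.008,"dz":0,"spin":0},{"dx":-0.05,"dy":0.008,"dz":0,"spin":0},{"dx":-0.05,"dy":0.008,"dz":0,"spin":0},{"dx":-0.04,"dy":0.007,"dz":0,"spin":0},{"dx":-0.0145,"dy":0.002,"dz":0,"spin":0},{"dx":0,"dy":0,"dz":0,"spin":0},{"dx":0,"dy":0,"dz":0.025,"spin":0},{"dx":0,"dy":0,"dz":0.03,"spin":0},{"dx":0,"dy":0,"dz":0.022,"spin":0},{"dx":0,"dy":0,"dz":0.01,"spin":0},{"dx":0,"dy":0,"dz":0,"spin":0}])

```text
clock: 39.15
tool_pos: [0.5006, -0.3438, 0.1922]
tool_rot: [0.763, 0.646, 0.0, -0.001]
wrist_force: [0.1, 0.0, -0.6]
gripper_width: 0.0855
finger_force: 0.0
```

>>> carry_out(commands=[{"dx":0,"dy":0,"dz":0,"spin":0},{"dx":0,"dy":0,"dz":0,"spin":0},{"dx":0,"dy":0,"dz":0,"spin":0},{"dx":0,"dy":0,"dz":0,"spin":0},{"dx":0,"dy":0,"dz":0,"spin":0},{"dx":0,"dy":0,"dz":0,"spin":0},{"dx":0,"dy":0,"dz":0,"spin":0},{"dx":0,"dy":0,"dz":0,"spin":0}], jaw=1, force=35)

```text
clock: 40.15
tool_pos: [0.5011, -0.3458, 0.1933]
tool_rot: [0.764, 0.645, 0.0, 0.001]
wrist_force: [-0.1, 0.1, 4.8]
gripper_width: 0.0391
finger_force: 35.2
```

>>> carry_out(commands=[{"dx":0,"dy":0,"dz":-0.01,"spin":0},{"dx":0,"dy":0,"dz":-0.02,"spin":0},{"dx":0,"dy":0,"dz":-0.02,"spin":0},{"dx":0,"dy":0,"dz":-0.01,"spin":0},{"dx":0,"dy":0,"dz":0,"spin":0}])

```text
clock: 40.78
tool_pos: [0.5005, -0.3456, 0.2528]
tool_rot: [0.764, 0.645, 0.0, 0.0]
wrist_force: [-0.4, -1.1, -1.5]
gripper_width: 0.0386
finger_force: 35.5
```

```bash
python3 -c "
from h import *
mv(.4902,-.0802,.25,-9.6)"
```

```text
d [259.9 -54.6   2.7] yaw -9.64 spin -0.0 pos [ 0.5005 -0.3456  0.2528]
```

>>> carry_out(commands=[{"dx":0.015,"dy":-0.004,"dz":0,"spin":0},{"dx":0.03,"dy":-0.006,"dz":0,"spin":0},{"dx":0.035,"dy":-0.007,"dz":0,"spin":0},{"dx":0.035,"dy":-0.007,"dz":0,"spin":0},{"dx":0.035,"dy":-0.007,"dz":0,"spin":0},{"dx":0.035,"dy":-0.007,"dz":0,"spin":0},{"dx":0.035,"dy":-0.007,"dz":0,"spin":0},{"dx":0.025,"dy":-0.006,"dz":0,"spin":0},{"dx":0.015,"dy":-0.0035,"dz":0,"spin":0},{"dx":0,"dy":0,"dz":0,"spin":0},{"dx":0,"dy":0,"dz":0.02,"spin":0},{"dx":0,"dy":0,"dz":0.035,"spin":0},{"dx":0,"dy":0,"dz":0.035,"spin":0},{"dx":0,"dy":0,"dz":0.03,"spin":0},{"dx":0,"dy":0,"dz":0.02,"spin":0},{"dx":0,"dy":0,"dz":0.013,"spin":0},{"dx":0,"dy":0,"dz":0.007,"spin":0},{"dx":0,"dy":0,"dz":0.003,"spin":0},{"dx":0,"dy":0,"dz":0,"spin":0}])

```text
clock: 43.15
tool_pos: [0.4905, -0.0801, 0.0897]
tool_rot: [0.764, 0.645, 0.0, 0.0]
wrist_force: [-0.0, 0.0, -1.2]
gripper_width: 0.0389
finger_force: 35.5
```

```bash
python3 -c "
from h import *
mv(.4902,-.0802,.0873,-9.6);print(get_obs()['wrist_force'])"
```

```text
d [-0.1 -0.3  2.4] yaw -9.64 spin -0.0 pos [ 0.4905 -0.0801  0.0897]
[-0.02796367  0.01944444 -1.23582422]
```

>>> carry_out(commands=[{"dx":0,"dy":0,"dz":0.0015,"spin":0},{"dx":0,"dy":0,"dz":0.001,"spin":0},{"dx":0,"dy":0,"dz":0,"spin":0}])

```text
clock: 43.52
tool_pos: [0.4906, -0.08, 0.0873]
tool_rot: [0.764, 0.645, 0.0, 0.0]
wrist_force: [0.2, -0.5, 2.9]
gripper_width: 0.0386
finger_force: 35.7
```

>>> carry_out(commands=[{"dx":0,"dy":0,"dz":0,"spin":0},{"dx":0,"dy":0,"dz":0,"spin":0},{"dx":0,"dy":0,"dz":0,"spin":0},{"dx":0,"dy":0,"dz":0,"spin":0},{"dx":0,"dy":0,"dz":-0.02,"spin":0},{"dx":0,"dy":0,"dz":-0.04,"spin":0},{"dx":0,"dy":0,"dz":-0.05,"spin":0},{"dx":0,"dy":0,"dz":-0.05,"spin":0},{"dx":0,"dy":0,"dz":-0.02,"spin":0},{"dx":0,"dy":0,"dz":-0.01,"spin":0},{"dx":0,"dy":0,"dz":0,"spin":0}], jaw=0)

```text
clock: 44.9
tool_pos: [0.4901, -0.0801, 0.2767]
tool_rot: [0.764, 0.645, -0.0, 0.0]
wrist_force: [-0.4, -0.1, 0.4]
gripper_width: 0.0856
finger_force: 0.0
```

```bash
python3 - <<'E'
from h import *
s=read_camera('side')
cv2.imwrite('pics/end.png',cv2.resize(s['color'][110:230,160:370,::-1],(800,457),interpolation=cv2.INTER_CUBIC))
E
```

```text
(no output)
```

View pics/end.png

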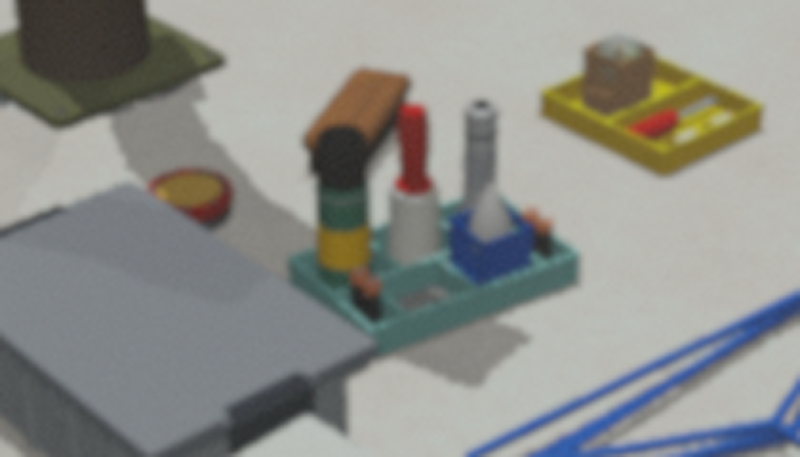

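The can (342,200), roller (413,190) and torch (480,150) stand upright in their compartments. The candle bulb is in place, and the clear bulb is upright in the tray (618,75).

```bash
python3 -c "
from workcell import *
print(close_job())"
```

```text
the job is handed in; nothing more can be done
None
```

I finished the job and handed it in at about 45 s: the clear bulb stands upright in the tray's empty half, and the can and roller are back upright in their own compartments. The torch and candle bulb look undisturbed in the last picture, and no verdict came back.

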